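# Fit the green blade to the spiraliser

### The arm

A 6-joint arm with a two-finger parallel gripper is mounted at the origin on a cart in front of the work surface, level with it; the furniture and walls round the work are solid. World frame = base frame: x ahead of the robot, y to its left, z up, the work surface at z = 0. Lengths are in m, angles in rad, forces in N, time in s.
With the tool pointing down it reaches from about 0.35 to 0.775 m from the base axis. Payload 5.5 kg.
Tool frame: the origin (TCP) lies between the finger pads; the fingertips stand 22 mm ahead of it and the grasp point (between the pads) lies 3 mm ahead of it; z points along the fingers, y is the line along which they close (so a half turn about z gives the same grasp; the last joint's range is limited). The gripper opens to 85 mm and grips with 20 to 120 N. Pads are 22 mm wide; open, the fingers measure 114 mm over their backs; the gripper's body (76 mm by 85 mm) begins 54 mm behind the grasp point. The pads swing forward as they close: fully open they stand 13 mm farther back than shut.
Start: joints at [1.111, 0.313, 0.046, 1.304, 0, 1.431], TCP at [0.181, 0.546, 0.227] pointing down, gripper open.
Joint ranges: [-2.76, 2.76], [-0.86, 1.69], [-1.03, 1.26], [-2.2, 2.34], [-1.47, 1.5], [-3.14, 3.14]. Speed limits (rad/s): [2.57, 2.57, 3.14, 3.14, 3.14, 3.14].

### API

Orientations are given as a unit quaternion [w, x, y, z].
In Python, from workcell import env gives the robot as it stands.
- The arm moves only by the shell command python3 nudge.py 'ROWS' [OPENING] [FORCE]. ROWS is a JSON list of rows, 1 to 8 of them, each of 6 numbers: dx, dy, dz in m, then a rotation vector rx, ry, rz in rad; each row is the pose to reach, as a shift and turn from the pose commanded when the command began, along the tool's axes at that moment; what a row does not reach only later rows make up. A row lasts 1/8 s, in which the tool goes at most 0.0625 m and 0.188 rad, less where a joint would pass 70% of its speed; a pose out of reach is approached as far as the arm can. OPENING is the finger opening in m, set as the command begins (- or left out keeps the last). The fingers move at their own pace and stop on an object; FORCE is the grip in N (left out, the last holds). Time passes only in rows, so rows that do not move let the fingers close. It prints the time, the measured TCP pose, the force, the opening and the grip force at its end.
- env.get_state(): the state, without advancing time (a new reading comes with each control period).
- env.read_camera(name): name is "side" or "top"; returns a dict with "image" (480x640x3 uint8, red, green, blue), "K" (3x3 intrinsics, pixels), "R" (3x3) and "t" (3): a world point X has camera coordinates R X + t. Camera axes: x right, y down, z forward; pixel columns grow to the right and rows downward; lengths in m; the calibration is good to about 2 mm. A picture is of the moment at which its call begins. There is no depth.
- env.hand_in(): hands the job in; it is judged then, once.
The state is a dict: "clock": time; "joint_pos": joint angles; "qvel": joint speeds; "tau": joint torques, N m; "tcp_pos": TCP position; "orientation": TCP orientation; "wrist_force": force on the tool from outside, world axes, zero at the start; "ft_torque": the same for the moment, N m; "finger_gap": finger opening in m; "grip_force": force on a finger pad.
Only numpy, scipy, OpenCV 4.12 (cv2) and the standard library are available. Lean on these libraries where they do the work, as an engineer would, in place of code of your own. Each camera call takes 0.05 s, during which the arm holds its last target. There are 200 camera calls.

### The job

Fit the green blade cassette to the vegetable spiraliser: open the green-lidded blade case and no other (pressing down the thumb tab behind a lid tips it up; push it on past upright), lift the cassette out by its finger tab, and push it down through the narrow slot in the spiraliser's blade frame, past the spring catches, until it is fully home, then let go. The green lid may stay open; keep the other lids shut, and leave the bowl, the mug and the two spoons where they are.

Things in the scene. Friction and masses are not known exactly. Their poses are not given: they have to be found in the camera images.
- case_green: blade case with the green lid and a green chip on its front: fixed white box 86 x 62 x 62 mm (x, y, z). Four such cases stand 66 mm apart along y in a low grey docking tray; the order of colours changes. Origin: centre of its underside, 5 mm above the worktop; x from its front to its hinge. Its cassette stands upright in the middle, underside 4 mm above this origin, top 26 mm above the box's rim
- case_yellow: the same blade case with a yellow lid and chip. Origin and axes as case_green
- case_red: the same blade case with a red lid and chip. Origin and axes as case_green
- case_blue: the same blade case with a blue lid and chip. Origin and axes as case_green
- lid_green (a joint): hinge of the green domed lid, rad: 0 shut, grows as it opens, 1.92 at its stop (leaning back). Axis along the case's y, 47 mm behind (+x) and 63 mm above the case's origin. From there the shut lid reaches 92 mm forward, 30 mm up, 31.5 mm to each side. Stiff: it stays at any angle it is left; 2 to 4 N on its tab or front edge turns it
- lid_yellow (a joint): hinge of the yellow lid, rad: 0 shut, grows as it opens (same make as the green one)
- lid_red (a joint): hinge of the red lid, rad: 0 shut, grows as it opens (same make as the green one)
- lid_blue (a joint): hinge of the blue lid, rad: 0 shut, grows as it opens (same make as the green one)
- lid_green_tab (a point): point on top of the green lid's thumb tab, 20 mm behind and 12.5 mm above the hinge axis when shut; moves with the lid. The tab is 40 mm wide, slopes up and ends 29 mm behind and 16 mm above the hinge. Pressed down 20 mm here, it raises the lid by about 0.9 rad; the lid can then be pushed back from its front
- lid_green_front (a point): middle of the lower front edge of the green lid, 92 mm in front of the hinge; moves with the lid
- blade_green: green blade cassette, 45 g: a flat plate on edge, 70 mm wide (its x), 6 mm thick (y), 60 mm high (z), lower corners cut off, each side edge notched 4 mm deep from 18 to 34 mm up; on top a finger tab 30 mm wide, 10 mm thick, 24 mm high (84 mm in all). Origin: centre of its underside. In its case its x lies along the case's x. Either way round fits
- slicer: white hand-cranked spiraliser, fixed, 270 x 104 mm, 105 mm high. Origin: under the middle of its base, on the worktop; x points from the blade frame (robot side) to the crank. The frame stands 55 mm in front of the origin (-x): 100 mm wide (y), 22 mm thick (x), 86 mm high. The spiked disc begins 85 mm behind the slot, its top 84 mm high
- slicer_mouth (a point): centre of the mouth of the blade slot, on top of the blade frame, 86 mm above the worktop; axes as slicer. The slot's length lies along y: 73 x 9 mm, with a bevelled mouth 86 x 22 mm, 10 mm deep. The plate goes in upright, its 70 mm width along the slicer's y
- slicer_seat (a point): centre of the sill at the bottom of the slot, 60 mm below slicer_mouth; axes as slicer. Fully home, the cassette's underside stands on it and only its finger tab is above the frame. Two sprung catches at the slot's ends, 26 mm above the sill, hold up a cassette that is merely dropped in; a downward push of up to 15 N takes it past them and they click into its notches
- small_bowl: small speckled bowl, 64 mm across, 35 mm high, in front of the spiraliser; loose; origin under its centre
- mug_a: white mug, 84 mm across, 91 mm high, loose, behind the work; origin near the middle of its underside
- teaspoon: steel teaspoon, 130 mm long, loose, lying behind the docking tray; origin at its middle
- wooden_spoon: wooden spoon, 316 mm long, loose, lying to the right of the docking tray; origin at its middle

How it is judged:
On the way, in this order (a step that is already met when the one before it is completed fails the run):
1. the green lid is tipped up to upright or beyond (hinge over 1.4 rad) (value of joint lid_green above 1.4 rad), for 0.2 s.
2. the green cassette is lifted clear of its case (over 70 mm above the case's underside) (z of blade_green in the frame of case_green above 0.07 m), for 0.1 s.
At the end, for the whole second after the job is handed in: The green cassette stands fully home in the spiraliser's slot: underside within 3 mm of the sill in height and 4 mm sideways, upright within 0.06 rad, in line with the slot within 0.1 rad, at rest; the yellow, red and blue lids are shut (under 0.1 rad). The green lid may be at any angle (z of blade_green in the frame of slicer_seat between -0.003 and 0.003 m and horizontal distance between blade_green and slicer_seat below 0.004 m and angle between blade_green's own z axis and vertical below 0.06 rad and angle between the x axis of blade_green and the y axis of slicer, either way round below 0.1 rad and linear speed of blade_green below 0.02 m/s and value of joint each of lid_yellow, lid_red, lid_blue below 0.1 rad); the robot touches nothing.
It fails at once if another lid than the green one is opened (over 0.2 rad) (value of joint any of lid_yellow, lid_red, lid_blue above 0.2 rad).
It fails at once if the bowl, the mug, the teaspoon or the wooden spoon is pushed more than 30 mm from its place (distance of any of small_bowl, mug_a, teaspoon, wooden_spoon from where it was at the start of the episode above 0.03 m).
It also fails if it takes over 48 s, if anything falls off the work surface, if the arm or the gripper's body presses on something with over 40 N, if the wrist force passes 120 N, or if a joint passes its speed limit or range.

## Working session

There is one attempt and no reset: what is moved stays moved. The work goes in short steps, Python scripts to look and compute and a shell command to move; the robot and the scene stay as the last step left them, time stands still between calls to the robot, and variables do not carry over. Pictures are saved under pics/ and viewed, at most 10 in all, crops included, and the job is handed in when it is done.

```bash
ls; mkdir -p pics; python3 - <<'E'
from workcell import env
import cv2,json
for n in("side","top"):
    c=env.read_camera(n); cv2.imwrite(f"pics/{n}0.png",c["image"][:,:,::-1]); print(n,c["K"],c["R"],c["t"])
s=env.get_state(); print(s)
E
```

```text
nudge.py
pics
workcell.py
side [[438.48005589   0.         322.65655824]
 [  0.         438.48005589 237.13146253]
 [  0.           0.           1.        ]] [[-0.96211636 -0.27189402  0.02014326]
 [-0.18978567  0.61486113 -0.76545881]
 [ 0.19573837 -0.74028334 -0.64316954]] [0.52394491 0.28644058 0.83427575]
top [[513.88988913   0.         323.01912418]
 [  0.         513.88988913 235.12817194]
 [  0.           0.           1.        ]] [[-0.0265983  -0.99959827  0.00978946]
 [-0.99132637  0.02511483 -0.12900108]
 [ 0.12870339 -0.01313576 -0.99159613]] [-0.15444917  0.5954898   1.14729564]
{'clock': 0.1, 'joint_pos': array([1.11139380e+00, 3.13930770e-01, 4.50797999e-02, 1.30360106e+00,
       8.82363221e-07, 1.43119117e+00]), 'qvel': array([ 0.00170575, -0.00016475,  0.0030748 ,  0.00251304,  0.00138594,
        0.00033645]), 'tau': array([ 3.26761816e-03, -4.81724453e+01,  2.99243903e+01,  1.26914552e-02,
       -8.23169194e-05,  1.24974309e-05]), 'tcp_pos': array([0.18056702, 0.54541894, 0.22628971]), 'orientation': array([-2.44676661e-04,  1.59218135e-01,  9.87243081e-01, -7.90870143e-04]), 'wrist_force': array([-0.66055084,  0.04936332, -0.30267924]), 'ft_torque': array([0.06553225, 0.00875962, 0.03079338]), 'grip_force': 0.0, 'finger_gap': 0.08562342864382783}
```

View pics/side0.png

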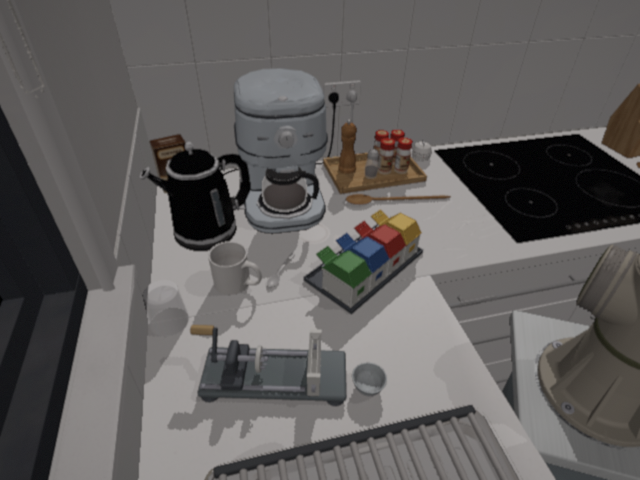

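View pics/top0.png

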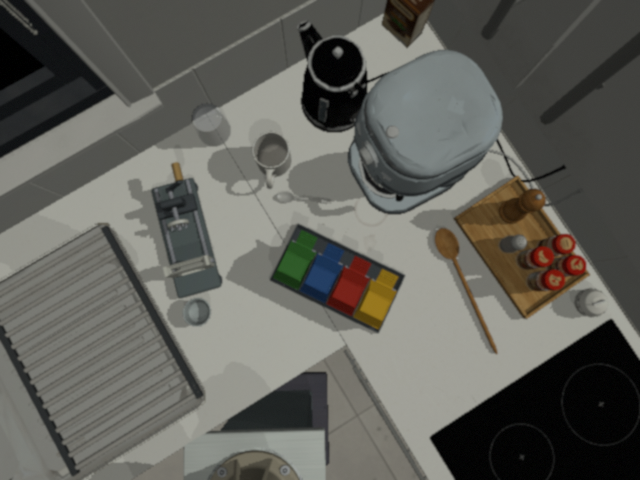

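The side view shows the cases with green leftmost (about 347,265), then blue, red and yellow. The slicer's blade frame is at (314,362) and the bowl at (370,379). In the top view green is at (294,265), the frame at (190,266), the bowl at (197,312), the mug at (271,153) and the teaspoon at (300,198). I'll crop in for accurate edges.

```bash
cat > h.py <<'E'
import numpy as np,cv2,sys
from scipy.spatial.transform import Rotation as Rot
def ray(c,uv):
    d=np.linalg.solve(c["K"],[uv[0],uv[1],1.]);return -c["R"].T@c["t"],c["R"].T@d
def onz(c,uv,z):
    o,d=ray(c,uv);return o+d*(z-o[2])/d[2]
def tri(c1,uv1,c2,uv2):
    o1,d1=ray(c1,uv1);o2,d2=ray(c2,uv2);d1=d1/np.linalg.norm(d1);d2=d2/np.linalg.norm(d2)
    s=np.linalg.lstsq(np.c_[d1,-d2],o2-o1,rcond=None)[0];p,q=o1+d1*s[0],o2+d2*s[1]
    return (p+q)/2,np.linalg.norm(p-q)
def proj(c,X):
    p=c["K"]@(c["R"]@np.asarray(X,float)+c["t"]);return p[:2]/p[2]
def crop(c,x0,y0,w,h,k,name):
    cv2.imwrite(name,cv2.resize(c["image"][y0:y0+h,x0:x0+w,::-1],None,fx=k,fy=k,interpolation=cv2.INTER_CUBIC))
E
python3 - <<'E'
from h import *; from workcell import env; import pickle
c={n:env.read_camera(n) for n in("side","top")}; pickle.dump(c,open("c0.pkl","wb"))
a=c["side"]["image"];b=c["top"]["image"]
A=cv2.resize(a[205:310,300:430,::-1],(780,630)[0:2],interpolation=2)[:590]
k=4
im=np.zeros((600,800,3),np.uint8)
def put(img,x0,y0,w,h,X,Y,k):
    im[Y:Y+h*k,X:X+w*k]=cv2.resize(img[y0:y0+h,x0:x0+w,::-1],None,fx=k,fy=k,interpolation=2)
put(a,300,210,100,75,0,0,4);put(a,280,325,100,75,0,300,4)
put(b,260,215,100,75,400,0,4);put(b,145,240,100,75,400,300,4)
cv2.imwrite("pics/crop.png",im)
for n in c:
    hsv=cv2.cvtColor(c[n]["image"],cv2.COLOR_RGB2HSV)
    for nm,lo,hi in(("green",45,75),("blue",100,125),("red",0,6),("yellow",20,32)):
        m=cv2.inRange(hsv,(lo,110,40),(hi,255,255))
        N,l,s,ce=cv2.connectedComponentsWithStats(m)
        for i in np.argsort(-s[1:,4])[:2]+1: print(n,nm,s[i],ce[i].round(1))
E
```

```text
side green [325 257  45  30 510] [349.1 272.7]
side green [318 248  16  14  85] [326.6 255.5]
side blue [337 234  51  38 639] [364.6 252.2]
side blue [377 273   4   5  10] [378.7 275.1]
side red [355 222  51  36 773] [383.3 237. ]
side red [375 130  37  20 434] [392.8 140.5]
side yellow [372 211  48  33 669] [399.5 224.5]
side yellow [410 244   5   7  13] [411.8 247.2]
top green [ 274  231   43   58 1356] [296.  260.3]
top blue [ 300  243   44   60 1405] [323.  273.2]
top red [ 327  256   44   60 1461] [349.8 286.2]
top red [530 246  24  21 314] [541.7 256.2]
top yellow [ 353  269   46   61 1507] [376.8 299.2]
top yellow [175 174   3   4   6] [176. 175.]
```

View pics/crop.png

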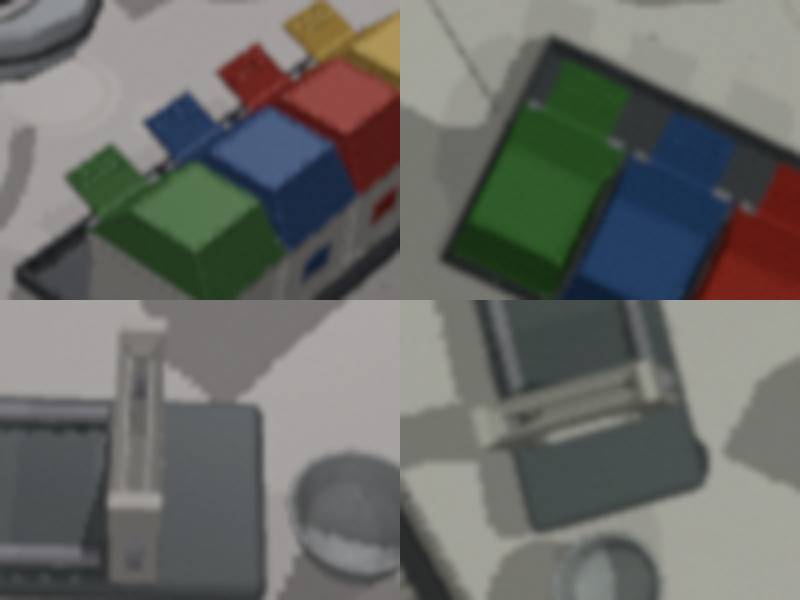

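The crop shows the green tab's rear edge (side crop (65,178)-(110,145), top crop (557,60)-(630,97)), the dome's top quad, and the top face of the blade frame in both views. Next I triangulate these points.

```bash
python3 - <<'E'
from h import *; import pickle
c=pickle.load(open("c0.pkl","rb"));S,T=c["side"],c["top"]
print("cams",-S["R"].T@S["t"],-T["R"].T@T["t"])
s1=lambda p:(300+p[0]/4-.4,210+p[1]/4-.4); s2=lambda p:(280+p[0]/4-.4,325+(p[1]-300)/4-.4)
t1=lambda p:(260+(p[0]-400)/4-.4,215+p[1]/4-.4); t2=lambda p:(145+(p[0]-400)/4-.4,240+(p[1]-300)/4-.4)
def show(n,a,b):
    X,e=tri(S,a,T,b);print(n,X.round(4),round(e,4));return X
tl=show("tab +y",s1((65,178)),t1((557,60)));tr=show("tab -y",s1((110,145)),t1((630,97)))
f1=show("dome f+y",s1((197,252)),t1((468,225)));f2=show("dome f-y",s1((268,205)),t1((553,266)))
fl=show("frame rear +y",s2((108,495)),t2((475,408)));fr=show("frame rear -y",s2((120,330)),t2((648,362)))
gl=show("frame fr +y",s2((162,493)),t2((487,447)));gr=show("frame fr -y",s2((167,323)),t2((675,402)))
print("lens",np.linalg.norm(fl-fr),np.linalg.norm(gl-gr),"centre",(fl+fr+gl+gr)/4)
# planes at known heights, top view
g=[onz(T,u,.037)for u in()]
C={n:onz(T,p,.085) for n,p in(("g",(296,260.3)),("b",(323,273.2)),("r",(349.8,286.2)),("y",(376.8,299.2)))}
for k,v in C.items():print(k,v.round(4))
d=C["y"]-C["g"];print("pitch",np.linalg.norm(d)/3,"row yaw",np.degrees(np.arctan2(-d[1],-d[0])-np.pi/2))
for z in(.086,):
  for p in((475,408),(648,362),(487,447),(675,402)):print(onz(T,t2(p),z).round(4))
  for p in((108,495),(120,330),(162,493),(167,323)):print("s",onz(S,s2(p),z).round(4))
for p in((557,60),(630,97)):print("tab",onz(T,t1(p),.084).round(4))
for p in((65,178),(110,145)):print("tab s",onz(S,s1(p),.084).round(4))
# handles
for p in((470,225),(553,266)):print("dome",onz(T,t1(p),.098).round(4))
# bowl
E
```

```text
cams [0.39515851 0.58393676 0.74528526] [ 0.43855581 -0.15427215  1.21598472]
tab +y [ 0.5972 -0.1162  0.0837] 0.0042
tab -y [ 0.5788 -0.1558  0.079 ] 0.0015
dome f+y [ 0.5081 -0.0662  0.0979] 0.0002
dome f-y [ 0.4821 -0.1121  0.0982] 0.005
frame rear +y [0.5239 0.182  0.0881] 0.001
frame rear -y [0.5473 0.0898 0.0775] 0.0019
frame fr +y [0.5022 0.175  0.0888] 0.0013
frame fr -y [0.5266 0.076  0.0729] 0.0012
lens 0.09569046553402867 0.10313670545013541 centre [0.52497196 0.13071756 0.08182945]
g [ 0.5309 -0.1082  0.085 ]
b [ 0.501 -0.167  0.085]
r [ 0.471  -0.2249  0.085 ]
y [ 0.4412 -0.283   0.085 ]
pitch 0.06550618694047411 row yaw -27.178310622791216
[0.5245 0.1827 0.086 ]
[0.5474 0.0882 0.086 ]
[0.503  0.1759 0.086 ]
[0.525  0.0733 0.086 ]
s [0.5238 0.1807 0.086 ]
s [0.5444 0.0961 0.086 ]
s [0.502  0.1732 0.086 ]
s [0.5246 0.086  0.086 ]
tab [ 0.5992 -0.1159  0.084 ]
tab [ 0.5775 -0.1559  0.084 ]
tab s [ 0.5949 -0.1158  0.084 ]
tab s [ 0.5782 -0.1503  0.084 ]
dome [ 0.508  -0.0673  0.098 ]
dome [ 0.4846 -0.1119  0.098 ]
```

```bash
python3 - <<'E'
from h import *; import pickle
c=pickle.load(open("c0.pkl","rb"))
a=c["side"]["image"][328:403,288:338,::-1];b=c["top"]["image"][250:280,160:225,::-1]
f=lambda i,k:cv2.convertScaleAbs(cv2.resize(i,None,fx=k,fy=k,interpolation=2),alpha=1.35,beta=-20)
im=np.zeros((600,800,3),np.uint8);im[:600,:400]=f(a,8);B=f(b,6);im[:180,400:790]=B
D=f(c["top"]["image"][222:292,264:324,::-1],6);im[180:600,400:760]=D
cv2.imwrite("pics/crop2.png",im)
E
```

```text
(no output)
```

View pics/crop2.png

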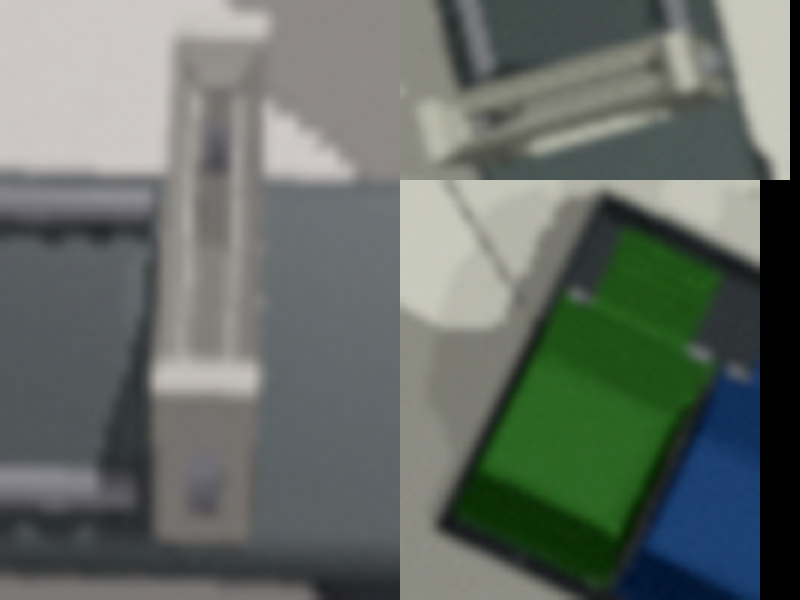

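The close-up shows the frame's two bright end strips clearly. Their outer corners are at side (150,392), (258,390), (183,14), (270,10) and top (418,100), (432,165), (690,30), (712,95). I'll redo the triangulation with these.

```bash
python3 - <<'E'
from h import *; import pickle
c=pickle.load(open("c0.pkl","rb"));S,T=c["side"],c["top"]
s=lambda p:(288+p[0]/8-.45,328+p[1]/8-.45); t=lambda p:(160+(p[0]-400)/6-.4,250+p[1]/6-.4); g=lambda p:(264+(p[0]-400)/6-.4,222+(p[1]-180)/6-.4)
P=[]
for n,a,b in(("r+",(150,392),(418,100)),("f+",(258,390),(432,165)),("r-",(183,14),(690,30)),("f-",(270,10),(712,95))):
    X,e=tri(S,s(a),T,t(b));P.append(X);print(n,X.round(4),round(e,4),"top@86",onz(T,t(b),.086).round(4)[:2],"side@86",onz(S,s(a),.086).round(4)[:2])
P=np.array(P);ce=P.mean(0);y=(P[0]+P[1]-P[2]-P[3])/2;print("centre",ce,"len",np.linalg.norm(y),"yaw",np.degrees(np.arctan2(-y[0],y[1])))
for nm,C,q,z in(("top",T,[t(p)for p in((418,100),(432,165),(690,30),(712,95))],.086),("side",S,[s(p)for p in((150,392),(258,390),(183,14),(270,10))],.086)):
    Q=np.array([onz(C,p,z)for p in q]);y=(Q[0]+Q[1]-Q[2]-Q[3])/2;print(nm,Q.mean(0),np.linalg.norm(y),np.degrees(np.arctan2(-y[0],y[1])))
# green lid: hinge line ends (bright knuckles), tab rear corners, dome
for n,p,z in(("knuckle+",(578,295),.069),("knuckle-",(700,352),.069),("tab+",(618,228),.084),("tab-",(722,274),.084),("tabroot+",(597,308),.072),("front+",(460,512),.068),("front-",(606,585),.068),("domeR+",(543,350),.098),("domeF+",(483,474),.098),("domeF-",(618,538),.098),("domeR-",(672,412),.098)):
    print(n,onz(T,g(p),z).round(4)[:2])
E
```

```text
r+ [0.5242 0.185  0.0831] 0.0025 top@86 [0.5253 0.1844] side@86 [0.5224 0.1867]
f+ [0.5011 0.1792 0.0851] 0.0007 top@86 [0.5014 0.179 ] side@86 [0.5006 0.1797]
r- [0.5474 0.086  0.0813] 0.003 top@86 [0.5484 0.0852] side@86 [0.5448 0.0895]
f- [0.5257 0.0784 0.0806] 0.002 top@86 [0.5243 0.0772] side@86 [0.5257 0.0825]
centre [0.52463074 0.13215314 0.08252621] len 0.10277089130479444 yaw 13.448044111483542
top [0.52486334 0.13142936 0.086     ] 0.10307687020459345 12.907642040656908
side [0.5233957  0.13460889 0.086     ] 0.10005512508246293 13.72726424603312
knuckle+ [ 0.5764 -0.1023]
knuckle- [ 0.5537 -0.1474]
tab+ [ 0.5992 -0.1183]
tab- [ 0.581  -0.1564]
tabroot+ [ 0.5709 -0.1094]
front+ [ 0.4965 -0.0569]
front- [ 0.4681 -0.1106]
domeR+ [ 0.553  -0.0905]
domeF+ [ 0.5085 -0.068 ]
domeF- [ 0.4841 -0.1164]
domeR- [ 0.5292 -0.1369]
```

The mouth is near (0.524,0.133,0.086) at yaw 13.3°, with a triangulated height of 0.083 and length of 103 mm, which agree with the text. The green case origin is near (0.523,-0.103) at yaw -27.2°. Hinge, front edge and tab agree on it within 2 mm.

```bash
cat >> h.py <<'E'
CO=np.array([.5228,-.1033]);CY=np.radians(-27.2);MO=np.array([.5243,.1330]);MY=np.radians(13.3)
def case(f,l=0): # f behind origin along case x, l along case y
    return CO+f*np.array([np.cos(CY),np.sin(CY)])+l*np.array([-np.sin(CY),np.cos(CY)])
def plan(env,xy,ztip,yaw,tip=.022):
    """tool down, tool x along yaw (mod pi); ztip = height of the fingertips"""
    s=env.get_state();q=s["orientation"];R=Rot.from_quat(np.r_[q[1:],q[0]])
    best=min((Rot.from_matrix(np.array([[np.cos(a),np.sin(a),0],[np.sin(a),-np.cos(a),0],[0,0,-1]]).T) for a in(yaw,yaw+np.pi)),key=lambda r:(R.inv()*r).magnitude())
    d=R.inv().apply(np.r_[xy,ztip+tip]-s["tcp_pos"]);rv=(R.inv()*best).as_rotvec()
    print("from",s["tcp_pos"].round(4),"rel",d.round(4),"rot",rv.round(3),"rows>=",np.linalg.norm(d)/.0625,np.linalg.norm(rv)/.188,"q6",s["joint_pos"][5].round(2))
E
python3 - <<'E'
from h import *;from workcell import env
plan(env,case(.047+.026),.2,CY)
for p in case(.073),:print(p)
E
python3 nudge.py '[[-0.05,-0.043,0,0,0,0],[-0.09,-0.078,0,0,0,0],[-0.13,-0.112,0,0,0,0.05],[-0.17,-0.147,0,0,0,0.1],[-0.21,-0.182,0,0,0,0.15],[-0.25,-0.216,0,0,0,0.155],[-0.29,-0.251,0,0,0,0.155],[-0.33,-0.285,0,0,0,0.155]]' 0 30; python3 - <<'E'
from h import *;from workcell import env
plan(env,case(.047+.026),.14,CY)
E
```

```text
clock: 1.2
tcp_pos: [0.405, 0.17, 0.2272]
orientation: [0.0, 0.235, 0.972, 0.0]
wrist_force: [0.9, -0.3, -0.0]
finger_gap: 0.0001
grip_force: 0.0
from [0.405  0.17   0.2272] rel [-0.3027 -0.1893  0.0652] rot [ 0.  0. -0.] rows>= 5.805746904353029 0.0028837610088069767 q6 0.69
```

```bash
python3 nudge.py '[[-0.05,-0.031,0,0,0,0],[-0.1,-0.063,0,0,0,0],[-0.15,-0.094,0,0,0,0],[-0.2,-0.126,0.01,0,0,0],[-0.25,-0.158,0.03,0,0,0],[-0.29,-0.183,0.05,0,0,0],[-0.303,-0.19,0.065,0,0,0],[-0.303,-0.19,0.065,0,0,0]]'; python3 - <<'E'
from h import *;from workcell import env
plan(env,case(.047+.026),.063,CY)
E
```

```text
clock: 2.2
tcp_pos: [0.586, -0.1359, 0.1602]
orientation: [-0.002, 0.236, 0.972, 0.0]
wrist_force: [0.4, 0.5, -0.3]
finger_gap: 0.0
grip_force: 0.0
from [ 0.586  -0.1359  0.1602] rel [-0.0021  0.0001  0.0752] rot [-0.    -0.004 -0.001] rows>= 1.203163957625886 0.02203114330560607 q6 0.11
```

```bash
python3 nudge.py '[[-0.002,0,0.03,0,0,0],[-0.002,0,0.05,0,0,0],[-0.002,0,0.057,0,0,0],[-0.002,0,0.063,0,0,0],[-0.002,0,0.069,0,0,0],[-0.002,0,0.075,0,0,0],[-0.002,0,0.077,0,0,0],[-0.002,0,0.077,0,0,0]]'; python3 - <<'E'
from h import *;from workcell import env
c=env.read_camera("side");crop(c,270,170,160,120,4,"pics/press.png")
E
```

```text
clock: 3.2
tcp_pos: [0.5888, -0.1369, 0.085]
orientation: [-0.0, 0.235, 0.972, 0.0]
wrist_force: [0.1, 0.9, -0.3]
finger_gap: -0.0002
grip_force: 0.0
```

View pics/press.png

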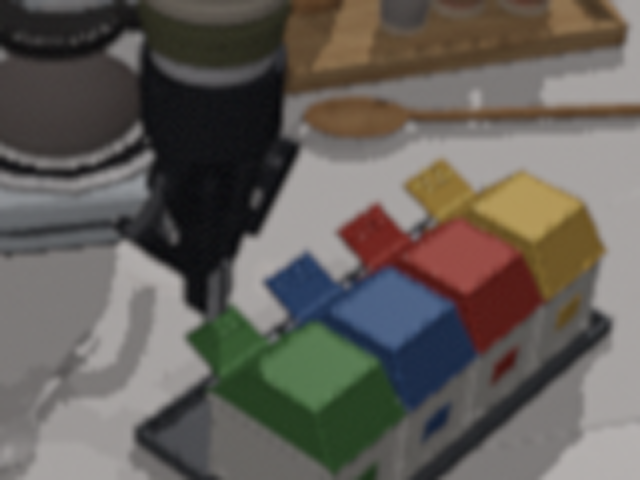

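The side view shows the fingers just beyond the green tab's rear edge (near (205,300) in the crop). The lid is still shut and there is no force, so I compare with the projected tip.

```bash
python3 - <<'E'
from h import *;from workcell import env
S=env.read_camera("side");T=env.read_camera("top");s=env.get_state();p=s["tcp_pos"];print(p,s["wrist_force"])
f=lambda q:((q-[270,170])*4).round(0)
for n,X in(("tip",p-[0,0,.022]),("tcp",p),("tabend",np.r_[case(.076),.084]),("tabend+y",np.r_[case(.076,.02),.084]),("wrist+.1",p+[0,0,.1])):print(n,f(proj(S,X)),proj(T,X).round(1))
crop(T,264,200,80,60,8,"pics/ptop.png")
E
```

```text
[ 0.5890353  -0.1369753   0.08531285] [-0.42860387 -0.30386062  0.06071127]
tip [203. 341.] [308.6 235.1]
tcp [204. 313.] [308.4 233.8]
tabend [202. 313.] [308.9 233.3]
tabend+y [178. 330.] [300.8 229.4]
wrist+.1 [207. 172.] [307.5 227.3]
```

View pics/ptop.png

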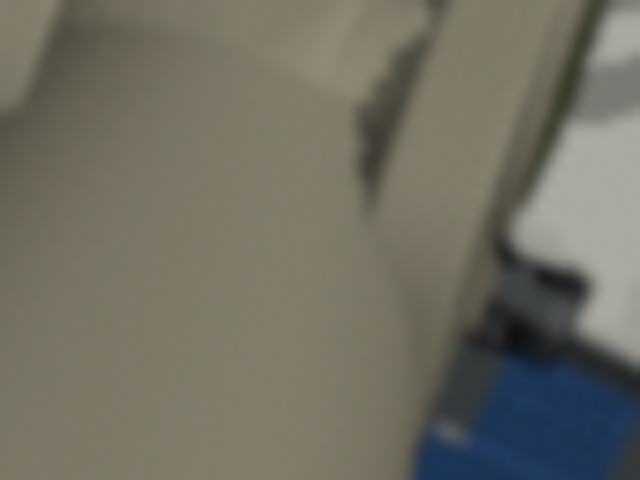

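The projected tip sits on the tab's rear edge, yet nothing pushes back. Either the shut fingertips end higher than I assumed or they are just behind the tab. I back up 40 mm and measure the finger's lower end numerically in the side view.

```bash
python3 nudge.py '[[0,0,-0.02,0,0,0],[0,0,-0.04,0,0,0],[0,0,-0.04,0,0,0],[0,0,-0.04,0,0,0]]'; python3 - <<'E'
from h import *;from workcell import env;import pickle
S=env.read_camera("side");p=env.get_state()["tcp_pos"];c0=pickle.load(open("c0.pkl","rb"))["side"]
print(p,"tcp",proj(S,p),"tip",proj(S,p-[0,0,.022]))
d=cv2.absdiff(S["image"],c0["image"]).max(2);m=(d>40)
for r in range(214,262,2):
    x=np.flatnonzero(m[r,300:345])+300;print(r,(x.min(),x.max(),len(x)) if len(x) else "-")
crop(S,280,190,80,60,8,"pics/up.png")
E
```

```text
clock: 3.85
tcp_pos: [0.5886, -0.1367, 0.1245]
orientation: [-0.0, 0.235, 0.972, 0.0]
wrist_force: [0.3, 0.2, -0.4]
finger_gap: -0.0004
grip_force: 0.0
[ 0.58832369 -0.13665437  0.12415375] tcp [321.55687512 235.20142538] tip [321.37538051 242.72645286]
214 (np.int64(301), np.int64(334), 32)
216 (np.int64(303), np.int64(330), 25)
218 (np.int64(306), np.int64(330), 22)
220 (np.int64(309), np.int64(328), 17)
222 (np.int64(315), np.int64(328), 14)
224 (np.int64(316), np.int64(328), 13)
226 (np.int64(316), np.int64(328), 13)
228 (np.int64(316), np.int64(328), 13)
230 (np.int64(316), np.int64(327), 12)
232 (np.int64(316), np.int64(327), 12)
234 (np.int64(319), np.int64(326), 8)
236 -
238 -
240 -
242 -
244 -
246 -
248 -
250 -
252 -
254 -
256 -
258 -
260 -
```

View pics/up.png

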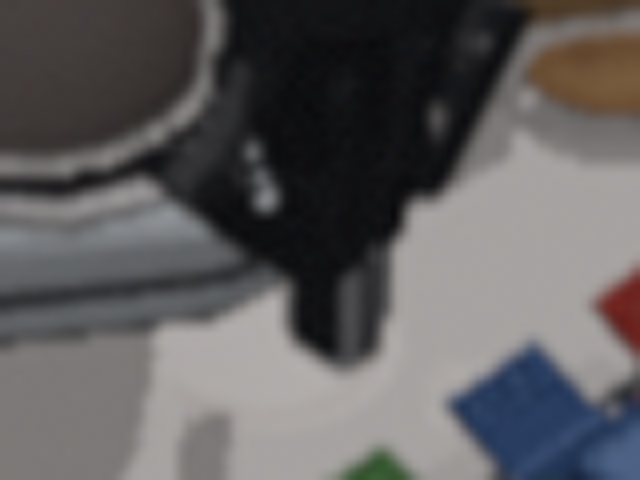

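The finger's lower end is at (322,235), level with the TCP's projection rather than 22 mm beyond it. So I press on from where I stopped and watch the force and the green area.

```bash
python3 nudge.py '[[0,0,0.025,0,0,0],[0,0,0.038,0,0,0],[0,0,0.043,0,0,0],[0,0,0.047,0,0,0],[0,0,0.05,0,0,0],[0,0,0.05,0,0,0]]'; python3 - <<'E'
from h import *;from workcell import env
S=env.read_camera("side");s=env.get_state();print(s["tcp_pos"],s["wrist_force"])
m=cv2.inRange(cv2.cvtColor(S["image"],cv2.COLOR_RGB2HSV),(45,110,40),(75,255,255))
N,l,st,ce=cv2.connectedComponentsWithStats(m)
for i in np.argsort(-st[1:,4])[:3]+1: print(st[i],ce[i].round(1))
E
```

```text
clock: 4.65
tcp_pos: [0.5895, -0.1371, 0.0756]
orientation: [0.001, 0.235, 0.972, -0.0]
wrist_force: [1.0, 0.3, 0.1]
finger_gap: 0.0001
grip_force: 0.3
[ 0.58934796 -0.13699777  0.07556702] [ 0.52246568 -0.31886767  0.94277119]
[325 257  45  25 532] [348.5 269.1]
[318 253  17   9  67] [325.3 256. ]
[359 288   4   5   8] [360.5 290. ]
```

The tab went down and the lid is rising, so the shut fingertips end roughly at TCP height. I keep pressing.

```bash
python3 nudge.py '[[0,0,0.004,0,0,0],[0,0,0.008,0,0,0],[0,0,0.012,0,0,0],[0,0,0.015,0,0,0],[0,0,0.015,0,0,0]]'; python3 - <<'E'
from h import *;from workcell import env
S=env.read_camera("side");s=env.get_state();print(s["tcp_pos"],s["wrist_force"])
m=cv2.inRange(cv2.cvtColor(S["image"],cv2.COLOR_RGB2HSV),(45,110,40),(75,255,255))
N,l,st,ce=cv2.connectedComponentsWithStats(m)
for i in np.argsort(-st[1:,4])[:3]+1: print(st[i],ce[i].round(1))
E
```

```text
clock: 5.32
tcp_pos: [0.5884, -0.1366, 0.0595]
orientation: [-0.001, 0.235, 0.972, 0.0]
wrist_force: [0.5, -0.5, 0.9]
finger_gap: -0.0001
grip_force: 0.6
[ 0.58833933 -0.13655601  0.0596007 ] [ 1.20815848 -0.36825733  0.16219884]
[319 242  39  41 376] [336.2 260.7]
[359 288   4   5   8] [360.5 290. ]
[342 241   1   1   1] [342. 241.]
```

```bash
python3 nudge.py '[[0,0,0.004,0,0,0],[0,0,0.006,0,0,0],[0,0,-0.04,0,0,0],[0,0,-0.1,0,0,0],[0,0,-0.15,0,0,0],[0.06,0,-0.15,0,0,0],[0.11,0,-0.15,0,0,0],[0.11,0,-0.15,0,0,0]]'; python3 - <<'E'
from h import *;from workcell import env
S=env.read_camera("side");T=env.read_camera("top");s=env.get_state();p=s["tcp_pos"];print(p,s["wrist_force"])
im=np.zeros((480,800,3),np.uint8)
im[:,:400]=cv2.resize(S["image"][170:290,290:390,::-1],None,fx=4,fy=4);im[:,400:]=cv2.resize(T["image"][190:310,250:350,::-1],None,fx=4,fy=4)
cv2.imwrite("pics/lid.png",im)
print("tcp",((proj(S,p)-[290,170])*4),proj(T,p))
plan(env,case(-.062),.137,CY,0)
E
```

```text
clock: 6.38
tcp_pos: [0.4868, -0.0844, 0.2094]
orientation: [-0.002, 0.235, 0.972, 0.0]
wrist_force: [1.3, -0.9, 0.5]
finger_gap: 0.0001
grip_force: 0.0
[ 0.49080923 -0.0863788   0.21010104] [ 0.24234927 -0.52022161 -0.95608803]
tcp [292.81282016 226.38521877] [282.50114083 275.93403712]
from [ 0.4908 -0.0864  0.2101] rel [ 0.0258 -0.0004  0.0731] rot [0. 0. 0.] rows>= 1.2404093189743064 0.0022642196272638078 q6 0.14
```

View pics/lid.png

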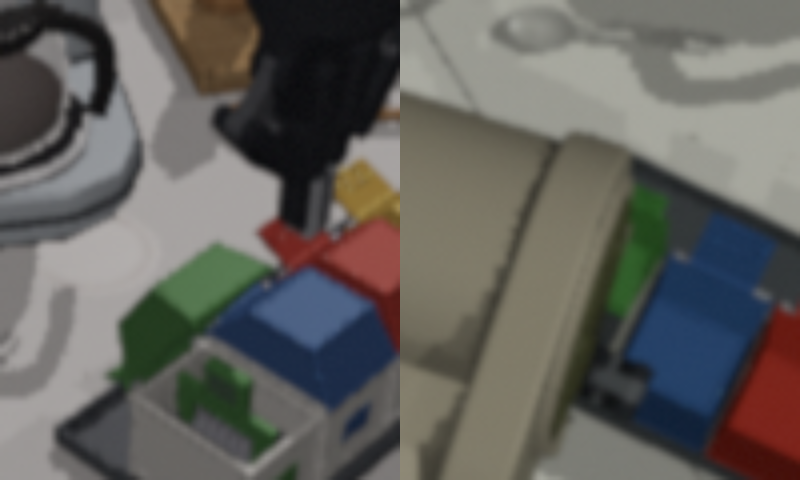

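The green lid now stands well up with the cassette bare in the case (finger tab near (235,385) in the left pane). I push the lid past upright from the front.

```bash
python3 nudge.py '[[0.026,0,0.04,0,0,0],[0.026,0,0.073,0,0,0],[-0.01,0,0.073,0,0,0],[-0.04,0,0.073,0,0,0],[-0.07,0,0.073,0,0,0],[-0.09,0,0.073,0,0,0],[-0.11,0,0.073,0,0,0],[-0.11,0,0.073,0,0,0]]'; python3 - <<'E'
from h import *;from workcell import env
s=env.get_state();p=s["tcp_pos"];print(p,"f",(p[:2]-CO)@[np.cos(CY),np.sin(CY)])
E
python3 nudge.py '[[-0.01,0,0,0,0,0],[-0.015,0,0,0,0,0],[-0.015,0,0,0,0,0]]'; python3 nudge.py '[[0.04,0,0,0,0,0],[0.065,0,-0.03,0,0,0],[0.065,0,-0.07,0,0,0],[0.065,0,-0.07,0,0,0]]' 0.05; python3 - <<'E'
from h import *;from workcell import env
S=env.read_camera("side");T=env.read_camera("top");s=env.get_state();p=s["tcp_pos"];print(p,s["wrist_force"],s["finger_gap"])
im=np.zeros((480,800,3),np.uint8)
im[:,:400]=cv2.resize(S["image"][170:290,290:390,::-1],None,fx=4,fy=4);im[:,400:]=cv2.resize(T["image"][190:310,250:350,::-1],None,fx=4,fy=4)
cv2.imwrite("pics/lid2.png",im)
print("tcp",((proj(S,p)-[290,170])*4),proj(T,p))
print("cassette top (case origin, z=.093)",(proj(S,np.r_[CO,.093])-[290,170])*4,[((proj(S,np.r_[case(f),.093])-[290,170])*4).round(0) for f in(-.015,.015)])
plan(env,CO,.082,CY,0)
E
```

```text
clock: 7.48
tcp_pos: [0.5816, -0.1334, 0.1346]
orientation: [-0.01, 0.235, 0.972, 0.002]
wrist_force: [-21.7, 11.2, 11.9]
finger_gap: 0.0003
grip_force: 12.1
[ 0.58164324 -0.13344246  0.13457601] f 0.06611420211495894
clock: 7.85
tcp_pos: [0.5831, -0.1341, 0.134]
orientation: [-0.021, 0.234, 0.972, 0.004]
wrist_force: [-52.0, 24.0, 32.0]
finger_gap: -0.0002
grip_force: 29.1
clock: 8.35
tcp_pos: [0.5475, -0.1153, 0.2103]
orientation: [0.003, 0.235, 0.972, -0.0]
wrist_force: [0.6, -0.6, -0.9]
finger_gap: 0.0501
grip_force: 0.0
[ 0.54559344 -0.11466358  0.20690034] [ 0.07491639  0.59910625 -0.28578912] 0.04998512385201193
tcp [198.12978238 178.20339558] [296.50093754 247.82944663]
cassette top (case origin, z=.093) [224.29686887 365.15386393] [array([245., 378.]), array([204., 352.])]
from [ 0.5456 -0.1147  0.2069] rel [ 0.0256 -0.0003  0.1249] rot [ 0.     0.001 -0.   ] rows>= 2.0395303553572233 0.006372583017028684 q6 0.12
```

View pics/lid2.png

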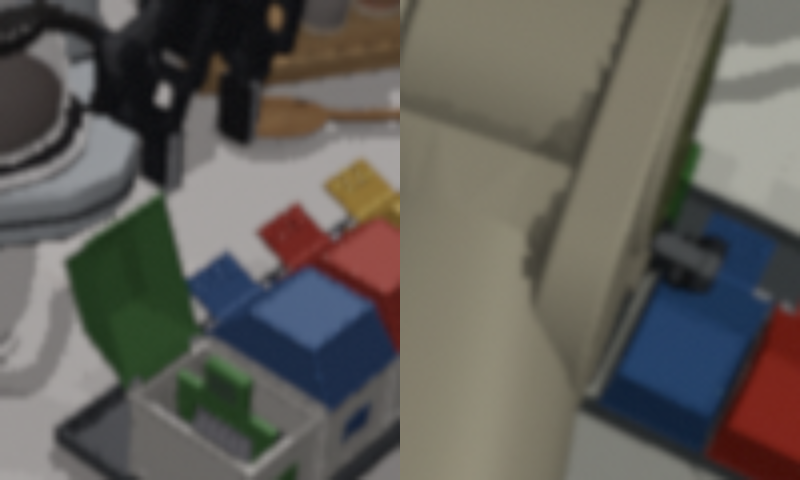

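The green lid is now leaning back at its stop, the other lids are shut, and the cassette's finger tab is free at (229,368) in the left pane. I narrow the gap so the fingers clear the blue lid, then descend.

```bash
python3 nudge.py '[[0.0255,0,0.04,0,0,0],[0.0255,0,0.08,0,0,0],[0.0255,0,0.08,0,0,0],[0.0255,0,0.1,0,0,0],[0.0255,0,0.1,0,0,0]]' 0.026 60; python3 - <<'E'
from h import *;from workcell import env
s=env.get_state();print(s["finger_gap"],s["wrist_force"])
plan(env,CO,.077,CY,0)
E
```

```text
clock: 9.07
tcp_pos: [0.5216, -0.1024, 0.1067]
orientation: [-0.001, 0.235, 0.972, 0.0]
wrist_force: [-0.6, 0.9, 0.1]
finger_gap: 0.0264
grip_force: 0.0
0.026403682862108698 [-0.59656787  0.86861519  0.14996984]
from [ 0.5216 -0.1024  0.1067] rel [-0.0015 -0.0002  0.0297] rot [-0.    -0.002 -0.   ] rows>= 0.47586532773097256 0.009918562714408486 q6 0.13
```

```bash
python3 nudge.py '[[0,0,0.012,0,0,0],[0,0,0.022,0,0,0],[0,0,0.03,0,0,0],[0,0,0.03,0,0,0]]'; python3 nudge.py '[[0,0,0,0,0,0],[0,0,0,0,0,0],[0,0,0,0,0,0],[0,0,0,0,0,0]]' 0 70
```

```text
clock: 9.57
tcp_pos: [0.5211, -0.1021, 0.0763]
orientation: [-0.001, 0.235, 0.972, 0.0]
wrist_force: [0.6, -0.6, -0.0]
finger_gap: 0.0261
grip_force: 0.0
clock: 10.07
tcp_pos: [0.522, -0.1024, 0.0774]
orientation: [0.0, 0.235, 0.972, -0.0]
wrist_force: [-0.4, -0.2, 2.0]
finger_gap: 0.0078
grip_force: 71.5
```

```bash
python3 nudge.py '[[0,0,-0.02,0,0,0],[0,0,-0.05,0,0,0],[0,0,-0.09,0,0,0],[0,0,-0.13,0,0,0],[0,0,-0.13,0,0,0],[0,0,-0.13,0,0,0]]'; python3 - <<'E'
from h import *;from workcell import env
S=env.read_camera("side");s=env.get_state();p=s["tcp_pos"];print(p,s["wrist_force"],s["finger_gap"],s["joint_pos"])
im=cv2.resize(S["image"][170:290,290:390,::-1],None,fx=5,fy=5);cv2.imwrite("pics/held.png",im)
m=cv2.inRange(cv2.cvtColor(S["image"],cv2.COLOR_RGB2HSV),(45,110,40),(75,255,255))
N,l,st,ce=cv2.connectedComponentsWithStats(m)
for i in np.argsort(-st[1:,4])[:5]+1: print(st[i],ce[i].round(1))
y=np.array([-np.sin(CY),np.cos(CY)]);x=np.array([np.cos(CY),np.sin(CY)])
for n,f,z in(("bot-",-.026,-.068),("bot+",.026,-.068),("top-",-.035,-.008),("top+",.035,-.008)):
    print(n,proj(S,np.r_[p[:2]+f*x,p[2]+z]).round(1))
plan(env,MO,.2,MY+np.pi/2,0)
E
```

```text
clock: 10.82
tcp_pos: [0.5213, -0.1022, 0.2064]
orientation: [-0.0, 0.235, 0.972, 0.0]
wrist_force: [-0.1, 0.1, -1.0]
finger_gap: 0.0076
grip_force: 71.3
[ 0.52092992 -0.10204339  0.20578719] [-0.5255742  -0.59506585 -1.44788435] 0.0077506456365092164 [-3.44776557e-01  2.36786920e-01 -1.09149024e-01  1.22701926e+00
  9.52276634e-05  1.30029718e-01]
[308 220  30  45 837] [323.3 243. ]
[338 216  25  36 254] [350.6 234.6]
[359 288   4   5   8] [360.5 290. ]
bot- [357.5 252.1]
bot+ [338.7 240.7]
top- [363.2 231.7]
top+ [336.7 216.6]
from [ 0.5209 -0.102   0.2058] rel [0.1044 0.2106 0.006 ] rot [-0.001 -0.002  0.864] rows>= 3.7622203747564504 4.5950196357768665 q6 0.13
```

View pics/held.png

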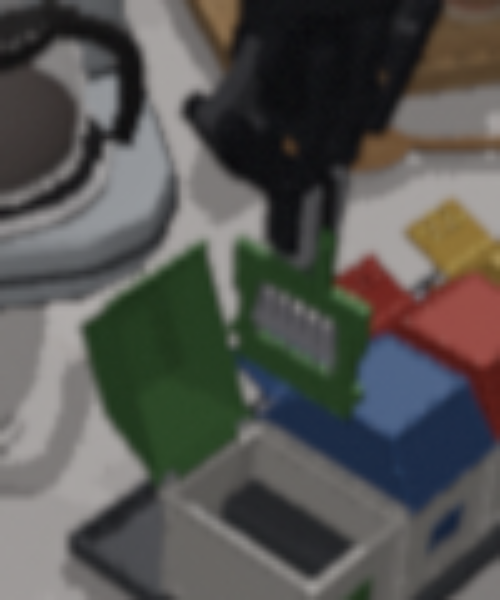

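The cassette is held upright by its tab, centred about 2 mm toward the case front (corners (238,238), (372,308) and (345,418) in the crop). I carry it over to the slot and turn it.

```bash
python3 nudge.py '[[0.015,0.03,0,0,0,0.12],[0.033,0.067,0,0,0,0.28],[0.052,0.105,0,0,0,0.44],[0.071,0.143,0,0,0,0.6],[0.09,0.18,0,0,0,0.75],[0.104,0.21,0.006,0,0,0.864],[0.104,0.21,0.006,0,0,0.864],[0.104,0.21,0.006,0,0,0.864]]'; python3 - <<'E'
from h import *;from workcell import env
T=env.read_camera("top");S=env.read_camera("side");s=env.get_state();p=s["tcp_pos"];print(s["joint_pos"].round(2),s["finger_gap"])
plan(env,[.5243,.1325],.15,MY+np.pi/2,0)
x=np.array([np.cos(MY),np.sin(MY)]);y=np.array([-x[1],x[0]])
for C,nm in((S,"side"),(T,"top")):
    m=cv2.inRange(cv2.cvtColor(C["image"],cv2.COLOR_RGB2HSV),(45,90,30),(78,255,255))
    m[:, :0]=0
    N,l,st,ce=cv2.connectedComponentsWithStats(m)
    for i in np.argsort(-st[1:,4])[:4]+1:
        k=(l==i).astype(np.uint8);q=cv2.minAreaRect(cv2.findNonZero(k));print(nm,st[i],ce[i].round(1),cv2.boxPoints(q).round(0).tolist())
    print(nm,"exp corners",[proj(C,np.r_[p[:2]+f*y,p[2]+z]).round(1).tolist() for f,z in((.035,-.008),(-.035,-.008),(.026,-.068),(-.026,-.068))])
E
```

```text
clock: 11.88
tcp_pos: [0.5245, 0.1317, 0.1999]
orientation: [-0.001, 0.62, 0.785, -0.001]
wrist_force: [0.0, 0.8, -1.4]
finger_gap: 0.0076
grip_force: 71.3
[ 0.1   0.26 -0.09  1.22 -0.    1.44] 0.007481980222508833
from [0.525  0.1311 0.2006] rel [ 0.0015 -0.0003  0.0506] rot [-0.001 -0.    -0.001] rows>= 0.8096920750522599 0.006567763543474964 q6 1.44
side [313 297   5  51 149] [314.6 316.3] [[313.0, 297.0], [317.0, 297.0], [317.0, 347.0], [313.0, 347.0]]
side [358 288   5   5  12] [360.2 290.3] [[358.0, 291.0], [362.0, 288.0], [363.0, 289.0], [359.0, 293.0]]
side exp corners [[313.5, 327.8], [315.9, 294.7], [313.5, 346.1], [315.3, 321.6]]
top [292 217  32  34 723] [307.8 233.6] [[289.0, 240.0], [300.0, 215.0], [327.0, 228.0], [315.0, 252.0]]
top [171 257  25   6  91] [183.7 259.5] [[171.0, 257.0], [195.0, 257.0], [195.0, 262.0], [171.0, 262.0]]
top [397  22   5   6   9] [399.1  24.4] [[397.0, 22.0], [398.0, 21.0], [402.0, 26.0], [401.0, 27.0]]
top exp corners [[156.2, 266.5], [190.6, 257.5], [169.3, 267.4], [193.4, 261.1]]
```

```bash
python3 nudge.py '[[0.001,0,0.02,0,0,0],[0.001,0,0.04,0,0,0],[0.001,0,0.05,0,0,0],[0.001,0,0.056,0,0,0],[0.001,0,0.062,0,0,0],[0.001,0,0.067,0,0,0],[0.001,0,0.067,0,0,0]]'
```

```text
clock: 12.85
tcp_pos: [0.5248, 0.133, 0.1339]
orientation: [-0.0, 0.62, 0.784, -0.0]
wrist_force: [-1.1, -0.1, -1.3]
finger_gap: 0.0074
grip_force: 71.3
```

```bash
python3 nudge.py '[[0,0,0.006,0,0,0],[0,0,0.011,0,0,0],[0,0,0.015,0,0,0],[0,0,0.015,0,0,0]]';python3 nudge.py '[[0,0,0.005,0,0,0],[0,0,0.01,0,0,0],[0,0,0.014,0,0,0],[0,0,0.018,0,0,0],[0,0,0.018,0,0,0]]'
```

```text
clock: 13.35
tcp_pos: [0.525, 0.1333, 0.1189]
orientation: [-0.0, 0.62, 0.784, 0.0]
wrist_force: [0.3, 1.4, -0.7]
finger_gap: 0.0078
grip_force: 71.3
clock: 13.98
tcp_pos: [0.5247, 0.1329, 0.1002]
orientation: [-0.0, 0.621, 0.784, -0.0]
wrist_force: [1.4, 1.8, -3.0]
finger_gap: 0.0078
grip_force: 71.0
```

```bash
python3 nudge.py '[[0,0,0.003,0,0,0],[0,0,0.006,0,0,0],[0,0,0.006,0,0,0]]';python3 nudge.py '[[0,0,0.002,0,0,0],[0,0,0.003,0,0,0],[0,0,0.003,0,0,0]]'; python3 - <<'E'
from h import *;from workcell import env
for C in(env.read_camera("side"),):
    m=cv2.inRange(cv2.cvtColor(C["image"],cv2.COLOR_RGB2HSV),(45,90,30),(78,255,255));m[:285]=0
    N,l,st,ce=cv2.connectedComponentsWithStats(m);print([(st[i],ce[i].round(1)) for i in range(1,N) if st[i,4]>3])
    print([proj(C,np.r_[.5245,.133,z]).round(1) for z in(.086,.11)])
E
```

```text
clock: 14.35
tcp_pos: [0.5246, 0.1329, 0.0947]
orientation: [-0.0, 0.621, 0.784, -0.0]
wrist_force: [-0.7, 1.4, -0.6]
finger_gap: 0.0079
grip_force: 71.3
clock: 14.72
tcp_pos: [0.5258, 0.1333, 0.0944]
orientation: [0.001, 0.62, 0.784, 0.001]
wrist_force: [-3.2, 1.7, 13.2]
finger_gap: 0.0076
grip_force: 73.2
[(array([358, 288,   5,   6,  12], dtype=int32), array([360.2, 290.5])), (array([312, 337,   4,  35, 115], dtype=int32), array([313.5, 352.5]))]
[array([314.2, 350.7]), array([314.3, 342.5])]
```

```bash
python3 nudge.py '[[0,0,0.002,0,0,0],[0,0,0.004,0,0,0],[0,0,0.004,0,0,0]]'
```

```text
clock: 15.15
tcp_pos: [0.5265, 0.1334, 0.0942]
orientation: [0.002, 0.62, 0.784, 0.002]
wrist_force: [-11.8, 0.9, 38.5]
finger_gap: 0.0076
grip_force: 76.7
```

It is a hard stop at the depth computed for home, well above the catches' 15 N. I unload, release and rise.

```bash
python3 nudge.py '[[0,0,-0.004,0,0,0],[0,0,-0.0065,0,0,0],[0,0,-0.0065,0,0,0]]'; python3 nudge.py '[[0,0,0,0,0,0],[0,0,0,0,0,0],[0,0,0,0,0,0]]' 0.035;python3 nudge.py '[[0,0,-0.03,0,0,0],[0,0,-0.07,0,0,0],[0,0,-0.12,0,0,0],[0,-0.05,-0.17,0,0,0],[0,-0.1,-0.17,0,0,0],[0,-0.15,-0.17,0,0,0],[0,-0.15,-0.17,0,0,0]]'; python3 - <<'E'
from h import *;from workcell import env
S=env.read_camera("side");T=env.read_camera("top")
x=np.array([np.cos(MY),np.sin(MY)]);y=np.array([-x[1],x[0]])
for C,n in((S,"side"),(T,"top")):
    m=cv2.inRange(cv2.cvtColor(C["image"],cv2.COLOR_RGB2HSV),(45,90,30),(78,255,255))
    N,l,st,ce=cv2.connectedComponentsWithStats(m);print(n,[(st[i].tolist(),ce[i].round(1)) for i in range(1,N) if st[i,4]>3])
    print("exp tab top ends",[proj(C,np.r_[MO+f*y,.11]).round(1) for f in(-.015,.015)],"foot",[proj(C,np.r_[MO+f*y,.086]).round(1) for f in(-.015,.015)], "if held on catches",[proj(C,np.r_[MO+f*y,.136]).round(1) for f in(-.015,.015)])
im=np.zeros((480,800,3),np.uint8)
im[:,:400]=cv2.resize(S["image"][310:406,270:350,::-1],(400,480));im[:,400:]=cv2.resize(T["image"][220:316,145:225,::-1],(400,480))
cv2.imwrite("pics/fin.png",im)
E
```

```text
clock: 15.52
tcp_pos: [0.5251, 0.1331, 0.0945]
orientation: [-0.0, 0.621, 0.784, 0.0]
wrist_force: [-1.1, 1.8, 4.4]
finger_gap: 0.0076
grip_force: 71.8
clock: 15.9
tcp_pos: [0.5249, 0.1328, 0.0943]
orientation: [-0.0, 0.621, 0.784, -0.0]
wrist_force: [0.6, 0.3, 0.3]
finger_gap: 0.0353
grip_force: 0.0
clock: 16.77
tcp_pos: [0.3759, 0.0981, 0.265]
orientation: [-0.0, 0.621, 0.784, -0.0]
wrist_force: [1.3, 0.2, 1.2]
finger_gap: 0.0352
grip_force: 0.0
side [([308, 220, 31, 46, 889], array([323.3, 243.1])), ([358, 288, 5, 5, 11], array([360.5, 290.3])), ([312, 337, 5, 35, 108], array([313.9, 352. ]))]
exp tab top ends [array([314.9, 335.5]), array([313.9, 349.7])] foot [array([314.8, 343.8]), array([313.8, 357.9])] if held on catches [array([315. , 326.3]), array([314. , 340.4])]
top [([397, 22, 5, 6, 9], array([399.1,  24.4])), ([292, 217, 32, 34, 723], array([307.8, 233.6])), ([172, 261, 31, 10, 100], array([186.1, 264.8]))]
exp tab top ends [array([190.1, 263.6]), array([176.4, 267.1])] foot [array([192.8, 264.4]), array([179.4, 267.9])] if held on catches [array([187. , 262.6]), array([173. , 266.3])]
```

The tab's top is at row 337, against 335.5 expected if home and 326 if caught on the catches, so it is fully home. One last check that the other lids and the bowl have not moved, then I hand in.

```bash
python3 - <<'E'
from h import *;from workcell import env;import pickle
c0=pickle.load(open("c0.pkl","rb"));S=env.read_camera("side");ok=True
for nm,lo,hi in(("blue",100,125),("red",0,6),("yellow",20,32)):
    r=[]
    for C in(c0["side"],S):
        m=cv2.inRange(cv2.cvtColor(C["image"][205:280,330:430],cv2.COLOR_RGB2HSV),(lo,110,40),(hi,255,255));N,l,st,ce=cv2.connectedComponentsWithStats(m);r.append(ce[1+np.argmax(st[1:,4])])
    d=np.linalg.norm(r[0]-r[1]);print(nm,d);ok&=d<2.5
d=cv2.absdiff(S["image"],c0["side"]["image"]).max(2)
for n,(x,y,w,h) in dict(bowl=(350,358,40,42),mug=(205,238,60,60),tsp=(266,252,34,36),wsp=(345,190,105,18)).items():print(n,(d[y:y+h,x:x+w]>40).mean().round(3))
if ok: print(env.hand_in())
E
```

```text
blue 3.0713761835028786
red 17.81600762921756
yellow 15.626272206187155
bowl 0.0
mug 0.0
tsp 0.0
wsp 0.398
```

The arm blocks part of that view, so I move it aside and repeat the check.

```bash
python3 nudge.py '[[0.04,0,0,0,0,0],[0.09,0,0,0,0,0],[0.14,-0.01,0,0,0,0],[0.19,-0.015,0,0,0,0],[0.24,-0.02,0,0,0,0],[0.28,-0.02,0,0,0,0],[0.31,-0.02,0,0,0,0],[0.31,-0.02,0,0,0,0]]'; python3 - <<'E'
from h import *;from workcell import env;import pickle
c0=pickle.load(open("c0.pkl","rb"));ok=True
for cam,(x0,y0,w,h) in dict(side=(330,205,100,75),top=(265,225,145,110)).items():
  S=env.read_camera(cam)
  for nm,lo,hi in(("blue",100,125),("red",0,6),("yellow",20,32)):
    r=[]
    for C in(c0[cam],S):
        m=cv2.inRange(cv2.cvtColor(C["image"][y0:y0+h,x0:x0+w],cv2.COLOR_RGB2HSV),(lo,110,40),(hi,255,255));N,l,st,ce=cv2.connectedComponentsWithStats(m);r.append(ce[1+np.argmax(st[1:,4])])
    d=np.linalg.norm(r[0]-r[1]);print(cam,nm,d);ok&=d<2.5
  if cam=="side":
    d=cv2.absdiff(S["image"],c0["side"]["image"]).max(2)
    print("wsp",(d[190:208,345:450]>40).mean())
    m=cv2.inRange(cv2.cvtColor(S["image"],cv2.COLOR_RGB2HSV),(45,90,30),(78,255,255));m[:300]=0;print("cassette",cv2.boundingRect(m))
if ok: print(env.hand_in())
E
```

```text
clock: 17.92
tcp_pos: [0.2885, 0.3981, 0.2635]
orientation: [-0.0, 0.619, 0.785, -0.0]
wrist_force: [0.2, -0.9, -0.9]
finger_gap: 0.0353
grip_force: 0.0
side blue 2.09145163214225
side red 0.014580758444834911
side yellow 0.19979489221580074
wsp 0.0
cassette (312, 337, 5, 35)
top blue 0.027715897992213006
top red 0.02198307665071937
top yellow 0.010479770118087879
the job is handed in; nothing more can be done
None
```

I fitted the green cassette in the spiraliser, let go and handed the job in at about 18 s; the hand-in gave no verdict, but my last measurements put the cassette fully home, the other lids shut, and the bowl, mug and spoons unmoved.

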